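# Centre the wobbly lens stand on the turntable's hub

## Robot

A 6-joint arm with a two-finger parallel gripper is mounted at the origin on the work surface. World frame = base frame: x ahead of the robot, y to its left, z up, the work surface at z = 0. Lengths are in m, angles in rad, forces in N, time in s.
With the tool pointing down it reaches from about 0.375 to 0.9 m from the base axis. Payload 3.1 kg.
Tool frame: the origin (TCP) lies between the finger pads; the fingertips stand 19 mm ahead of it and the grasp point (between the pads) is the TCP; z points along the fingers, y is the line along which they close (so a half turn about z gives the same grasp; the last joint's range is limited). The gripper opens to 87 mm and grips with 3 to 60 N. Pads are 19 mm wide; open, the fingers measure 117 mm over their backs; the gripper's body (75 mm by 190 mm) begins 51 mm behind the grasp point.
Start: joints at [-1.341, 0.527, 1.433, -0, 1.181, -0.178], TCP at [0.248, -0.574, 0.242] pointing down, gripper open.
Joint ranges: [-3.08, 3.08], [-0.75, 2.2], [0.22, 2.44], [-1.43, 4.57], [0, 2.65], [-2.85, 2.85]. Speed limits (rad/s): [2.79, 2.79, 3.14, 3.14, 3.14, 3.14].

## Interface

Orientations are given as a unit quaternion [x, y, z, w].
In Python, from rig import robot, camera, camera_info, hand_in gives the robot as it stands.
- The arm moves only by the shell command python3 -m handwheel 'ROWS' [FORCE]. ROWS is a JSON object of lists of equal length, an entry for each row: "hand": the opening, from 0 (shut) to 1 (fully open); "translation": the shift along the world's x, y, z in mm, a list of three; "turn": the turn, a rotation vector about the world's x, y, z in rad, a list of three. In form: {"hand": [hand, ...], "translation": [[tx, ty, tz], ...], "turn": [[ax, ay, az], ...]}. A call has 1 to 12 rows; each row is the pose to reach, as a shift and turn from the pose commanded when the call began; what a row does not reach only later rows make up. A row lasts 1/12 s, in which the tool goes at most 41.7 mm and 7.16 degrees, less where a joint would pass 70% of its speed; a pose out of reach is approached as far as the arm can. A call with a gripper value outside its range is refused whole. The fingers move at their own pace and stop on an object; FORCE is the grip in N (left out, the last holds). Time passes only in rows, so rows that repeat a pose let the fingers close. It gives the time, the measured TCP pose, the force, the opening and the grip force at its end, in the units of the state.
- robot.get_obs(): the state, without advancing time (a new reading comes with each control period).
- camera(name): name is "side" or "top"; returns (picture, depth): 384x512x3 uint8, red, green, blue; 384x512 float32, m along the optical axis (not along the pixel's ray), 0 where there is no reading.
- camera_info(name): a dict with "vertical_fov" (degrees; the focal length in pixels is half the picture's height over the tangent of half this angle, whatever the lens; pixels are square), "cx", "cy" (the principal point, pixels), "world_from_camera" (4x4, takes a point from camera to world coordinates). Camera axes: x right, y down, z forward; pixel columns grow to the right and rows downward; lengths in m; the calibration is good to about 2 mm. A picture is of the moment at which its call begins. camera_info takes no time and is no camera call.
- hand_in(): hands the job in; it is judged then, once.
The state is a dict: "time": time; "q": joint angles; "joint_velocities": joint speeds; "joint_torque": joint torques, N m; "position": TCP position; "tool_rot": TCP orientation; "ft_force": force on the tool from outside, world axes, zero at the start; "moment": the same for the moment, N m; "grip_width": finger opening in m; "grip_force": force on a finger pad.
Only numpy, scipy, OpenCV 4.12 (cv2) and the standard library are available. Lean on these libraries where they do the work, as an engineer would, in place of code of your own. Each camera call takes 0.05 s, during which the arm holds its last target. There are 200 camera calls.

## Task

Using light taps or slow nudges of the fingertips against its foot, push the wobbly brass lens stand to the middle of the cork pad on the turntable's hub, so that its whole foot stands inside the white painted ring. Do not grip, lift or tip it over, do not hit it hard, and leave the gel frames, the turntable and the other things on the shelf as they are.

Things in the scene. Friction and masses are not known exactly. Their poses are not given: they have to be found in the camera images.
- lens_stand: Top-heavy brass lens stand like an egg cup, loose, 55 mm high, about 160 g. Origin: centre of underside, z up. Foot: round flange 36 mm in diameter, its upright rim 1.5 to 9 mm up; below it only a flat 20 mm across touches the pad, so it rocks easily. Starts 18 to 26 mm off the pad's centre in any direction, foot at or partly over the pad's edge. Pushed low at the foot it slides (about 1 N).
- stand_cup (a point): Centre of the stand's brass cup, on its axis 36 mm above its underside. The cup is 32 mm in diameter (full width from 32 to 41 mm up), on a stem 14 mm in diameter; a frosted glass dome, 29 mm in diameter at its base, fills it and ends 55 mm up. Pushed this high the stand rocks and may tip over.
- pad_center (a point): Centre of the top of the cork pad, 60 mm above the shelf, on the turntable's axis. The pad and the upright wooden hub under it are 72 mm in diameter; the hub stands 30 mm above the platter. A white ring is painted on the pad round this point, 48 mm inside and 54 mm outside diameter. The point's z axis is up.
- turntable (a joint): Turning angle of the wooden turntable (rad, 0 at the start, positive anticlockwise seen from above). Platter 300 mm in diameter, its top 30 mm above the shelf, the hub in its middle. It turns stiffly (about 0.3 N m) and is to stay unturned.
- frame0: Square tin gel frame with red gel, 76 x 76 x 4 mm, 50 g, lying loose on the platter about 100 mm from the turntable's axis. Origin: centre of its underside; z up. Leave alone.
- frame1: Square tin gel frame with blue gel, 76 x 76 x 4 mm, 50 g, lying loose on the platter about 100 mm from the turntable's axis. Origin: centre of its underside; z up. Leave alone.
- frame2: Square tin gel frame with amber gel, 76 x 76 x 4 mm, 50 g, lying loose on the platter about 100 mm from the turntable's axis. Origin: centre of its underside; z up. Leave alone.
- frame3: Square tin gel frame with green gel, 76 x 76 x 4 mm, 50 g, lying loose on the platter about 100 mm from the turntable's axis. Origin: centre of its underside; z up. Leave alone.
- pipe_clamp: Black cast iron pipe clamp lying on the shelf, about 90 x 110 x 30 mm, 0.6 kg. Origin: middle of its underside; z up. Leave alone.
- focus_knob: Orange plastic focus knob, 40 mm in diameter, 29 mm high, standing on the shelf. Origin: centre of its underside. Leave alone.
- lens_disc: Loose frosted glass lens disc lying flat on the shelf, 76 mm in diameter, 10 mm thick. Origin: centre of its underside. Leave alone.
There are look-alikes about, which are no part of the job. Of the things like the lens_stand, leave any that is pink or red; of the rest the smaller one is meant.

How it is judged:
At the end, for the whole second after the job is handed in: The stand is upright (within 3 degrees) and at rest on the cork pad, its axis within 6 mm of the pad's centre (the whole foot inside the white ring); the turntable is within 0.1 rad of its starting angle, and the frames, clamp, knob and lens disc are within 15 mm of where they were (horizontal distance between lens_stand and pad_center below 0.006 m and angle between lens_stand's own z axis and vertical below 0.05 rad and z of lens_stand in the frame of pad_center between -0.003 and 0.003 m and linear speed of lens_stand below 0.01 m/s and value of joint turntable between -0.1 and 0.1 rad and distance of each of frame0, frame1, frame2, frame3, pipe_clamp, focus_knob, lens_disc from where it was at the start of the episode below 0.015 m); the robot touches nothing.
It fails at once if the lens stand is tipped by more than 17 degrees or drops off the pad (angle between lens_stand's own z axis and vertical above 0.3 rad or z of lens_stand in the frame of pad_center below -0.008 m).
It fails at once if the lens stand is lifted off the pad by more than 8 mm (z of lens_stand in the frame of pad_center above 0.008 m).
It fails at once if the lens stand is hit or squeezed with more than 10 N (contact force between the arm and lens_stand above 10 N).
It fails at once if the turntable is turned by more than 0.1 rad (value of joint turntable above 0.1 rad or value of joint turntable below -0.1 rad).
It fails at once if a gel frame, the pipe clamp, the focus knob or the lens disc is pushed more than 15 mm (distance of any of frame0, frame1, frame2, frame3, pipe_clamp, focus_knob, lens_disc from where it was at the start of the episode above 0.015 m).
It also fails if it takes over 58 s, if anything falls off the work surface, if the arm or the gripper's body presses on something with over 40 N, if the wrist force passes 120 N, or if a joint passes its speed limit or range.

## Working session

There is one attempt and no reset: what is moved stays moved. The work goes in short steps, Python scripts to look and compute and a shell command to move; the robot and the scene stay as the last step left them, time stands still between calls to the robot, and variables do not carry over. Pictures are saved under pics/ and viewed, at most 10 in all, crops included, and the job is handed in when it is done.

```bash
mkdir -p pics
cat > h.py <<'E'
import numpy as np, cv2
from rig import robot, camera, camera_info, hand_in
def ray(n,u,v):
    i=camera_info(n); f=192/np.tan(np.radians(i["vertical_fov"])/2); T=np.array(i["world_from_camera"])
    d=T[:3,:3]@np.array([(u-i["cx"])/f,(v-i["cy"])/f,1]); return T[:3,3],d
def plane(n,u,v,z):
    o,d=ray(n,u,v); return o+d*(z-o[2])/d[2]
def dep(n,u,v,D):
    o,d=ray(n,u,v); return o+d*D[int(v),int(u)]
E
python3 - <<'E'
from h import *
for n in("side","top"):
    p,D=camera(n); np.savez(f"/tmp/{n}0.npz",p=p,D=D); cv2.imwrite(f"pics/{n}0.png",p[:,:,::-1]); print(n,camera_info(n))
E
```

```text
side {'vertical_fov': 52.561954235095286, 'cx': 255.05186675494448, 'cy': 193.36859199974933, 'world_from_camera': array([[-0.93446765, -0.20343187,  0.29220829,  0.18511292],
       [-0.3560174 ,  0.52310367, -0.77434757,  0.81730022],
       [ 0.00467174, -0.82763399, -0.56124874,  0.69588007],
       [ 0.        ,  0.        ,  0.        ,  1.        ]])}
top {'vertical_fov': 42.876112558889346, 'cx': 261.4844613095179, 'cy': 186.57104702656977, 'world_from_camera': array([[-0.02542636, -0.98003852,  0.19717503,  0.2112045 ],
       [-0.99957053,  0.02779877,  0.00927313, -0.00215242],
       [-0.01456925, -0.19685456, -0.98032445,  1.46846055],
       [ 0.        ,  0.        ,  0.        ,  1.        ]])}
```

View pics/side0.png

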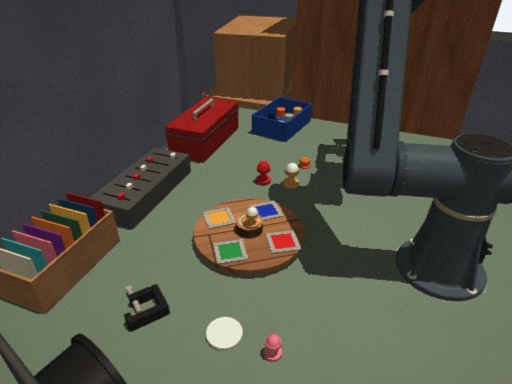

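View pics/top0.png

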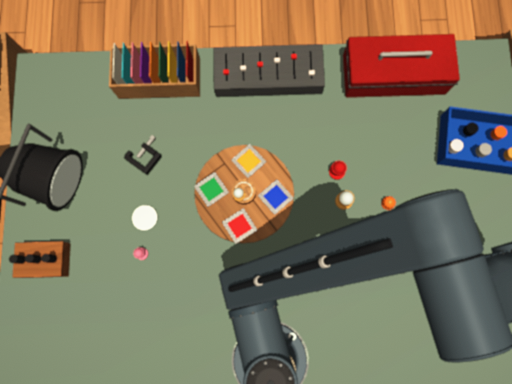

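The side view shows the stand on the hub near (250,218) and the top view shows it near (243,191). The frames lie around the hub, and the red, pink and larger look-alikes stand off the turntable. Next I'll enlarge the hub.

Run:
```python
from h import *
a=np.load("/tmp/side0.npz")["p"][190:255,215:285]; b=np.load("/tmp/top0.npz")["p"][165:217,215:271]
f=lambda x:cv2.resize(x,(390,390*x.shape[0]//x.shape[1]),interpolation=cv2.INTER_CUBIC)
A,B=f(a),f(b); h=max(len(A),len(B)); c=np.zeros((h,790,3),np.uint8); c[:len(A),:390]=A; c[:len(B),400:]=B
print(390/70,390/56)
cv2.imwrite("pics/c1.png",c[:,:,::-1])
```

```text
5.571428571428571 6.964285714285714
```

View pics/c1.png

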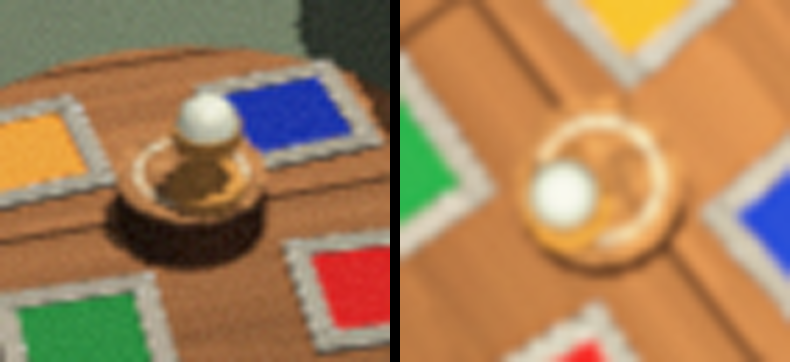

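```bash
cat >> h.py <<'E'
def cloud(n,D):
    i=camera_info(n); f=192/np.tan(np.radians(i["vertical_fov"])/2); T=np.array(i["world_from_camera"])
    v,u=np.mgrid[:384,:512]; P=np.dstack([(u-i["cx"])/f*D,(v-i["cy"])/f*D,D]); return P@T[:3,:3].T+T[:3,3]
def measure(n,p,D,c):
    # dome blob & ring: low-saturation bright pixels near c
    P=cloud(n,D); hsv=cv2.cvtColor(p,cv2.COLOR_RGB2HSV).astype(int); near=np.hypot(P[...,0]-c[0],P[...,1]-c[1])<.045
    dm=near&(P[...,2]>.094)&(hsv[...,1]<90)
    v,u=np.nonzero(dm); ctr=(u.mean(),v.mean())
    return P,hsv,near,dm,ctr
E
python3 - <<'E'
from h import *
out={}
for n,g in(("top",(244,191)),("side",(250,222))):
    z=np.load(f"/tmp/{n}0.npz"); p,D=z["p"],z["D"]
    c=plane(n,*g,.06)
    P,hsv,near,dm,ctr=measure(n,p,D,c); out[n]=ctr
    print(n,"guess",c.round(4),"dome px",ctr,dm.sum(),"zmax",P[near][:,2].max().round(4))
    # platter disc: points z .025-.04 outer circle
    h=(abs(P[...,2]-.06)<.008)&near; q=P[h]
    print(" pad z med",np.median(q[:,2]).round(4),len(q),"minEnclosing",cv2.minEnclosingCircle(q[:,:2].astype(np.float32)))
    # platter from depth
    m=((P[...,2]>.02)&(P[...,2]<.042)&(np.hypot(P[...,0]-c[0],P[...,1]-c[1])<.19)).astype(np.uint8)
    q=P[m>0]; print(" platter z",np.median(q[:,2]).round(4),"centroid circle",cv2.minEnclosingCircle(q[:,:2].astype(np.float32)))
    # ring
    w=near&(abs(P[...,2]-.06)<.012)&(hsv[...,1]<110)&(hsv[...,2]>150)
    v,u=np.nonzero(w); X=np.array([plane(n,a,b,.06)[:2] for a,b in zip(u,v)])
    if len(X)>5:
        A=np.c_[2*X,np.ones(len(X))]; s=np.linalg.lstsq(A,(X**2).sum(1),rcond=None)[0]; print(" ring",len(X),s[:2].round(4),"r",np.sqrt(s[2]+s[0]**2+s[1]**2).round(4))
(o1,d1),(o2,d2)=ray("top",*out["top"]),ray("side",*out["side"])
t=np.linalg.lstsq(np.c_[d1,-d2],o2-o1,rcond=None)[0]; print("dome tri",(o1+d1*t[0]).round(4),(o2+d2*t[1]).round(4))
for n in out: print(n,"axis at z .105",plane(n,*out[n],.105).round(4))
print(robot.get_obs()["position"],robot.get_obs()["time"])
E
```

```text
top guess [0.4827 0.0628 0.06  ] dome px (np.float64(237.95774647887325), np.float64(192.1267605633803)) 71 zmax 0.1206
 pad z med 0.0602 352 minEnclosing ((0.48395171761512756, 0.06588949263095856), 0.03662514314055443)
 platter z 0.0305 centroid circle ((0.48250940442085266, 0.06614713370800018), 0.15172602236270905)
 ring 72 [0.4846 0.0652] r 0.0254
side guess [0.4808 0.0701 0.06  ] dome px (np.float64(252.19753086419752), np.float64(211.14814814814815)) 81 zmax 0.1158
 pad z med 0.0599 275 minEnclosing ((0.4832119345664978, 0.06531018763780594), 0.03825253248214722)
 platter z 0.0305 centroid circle ((0.4850222170352936, 0.06773602962493896), 0.15220291912555695)
 ring 36 [0.4846 0.063 ] r 0.0272
dome tri [0.4715 0.078  0.1036] [0.4716 0.078  0.1036]
top axis at z .105 [0.4712 0.0779 0.105 ]
side axis at z .105 [0.4709 0.0798 0.105 ]
[ 0.24773612 -0.57313204  0.24066111] 0.1
```

```bash
cat >> h.py <<'E'
from scipy.spatial.transform import Rotation as R
def goal(dirv,tilt,sgn):
    d=np.array([*dirv,0]);d/=np.linalg.norm(d); t=np.radians(tilt)
    z=np.sin(t)*d-np.cos(t)*np.array([0,0,1]); y=sgn*np.cross([0,0,1],d); return R.from_matrix(np.c_[np.cross(y,z),y,z]),d
E
python3 - <<'E'
from h import *
o=robot.get_obs(); c=R.from_quat(o["tool_rot"]); print(c.as_matrix().round(3),o["position"],o["grip_width"],o["ft_force"])
S=np.array([.4715,.078]);C=np.array([.484,.065])
for s in(1,-1):
    g,d=goal(C-S,10,s); print(s,(g*c.inv()).as_rotvec().round(3), np.degrees(np.linalg.norm((g*c.inv()).as_rotvec())))
    z=g.as_matrix()[:,2]; n=d*np.cos(np.radians(10))+np.array([0,0,np.sin(np.radians(10))])
    corner=np.array([*S,.066])-d*(.015+.015); print("tcp pre",(corner-.019*z-.0095*n).round(4),"d",d)
E
```

```text
[[ 0.918  0.397 -0.   ]
 [ 0.397 -0.918  0.002]
 [ 0.    -0.002 -1.   ]] [ 0.24773612 -0.57313204  0.24066111] 0.08706384886281765 [-0.24435387  0.40750674 -0.77678552]
1 [-0.202  0.038  1.923] 110.82462677633404
tcp pre [0.4419 0.1087 0.0831] d [ 0.69310872 -0.72083306  0.        ]
-1 [-0.039 -0.181 -1.21 ] 70.12153097960783
tcp pre [0.4419 0.1087 0.0831] d [ 0.69310872 -0.72083306  0.        ]
```

```bash
python3 -m handwheel '{"hand":[0.25,0.25,0.25,0.25,0.25,0.25,0.25,0.25,0.25,0.25,0.25,0.25],"translation":[[20,25,5],[37,55,5],[55,85,5],[72,115,5],[90,145,5],[107,175,5],[125,205,5],[142,235,5],[160,265,5],[175,295,5],[187,315,5],[195,330,5]],"turn":[[0,0,0.08],[0,0,0.16],[0,0,0.24],[0,0,0.32],[0,0,0.4],[0,0,0.48],[0,0,0.56],[0,0,0.64],[0,0,0.72],[0,0,0.8],[0,0,0.88],[0,0,0.96]]}'
python3 - <<'E'
from h import *
o=robot.get_obs(); c=R.from_quat(o["tool_rot"]); g,d=goal([.0125,-.013],10,1); print((g*c.inv()).as_rotvec().round(3),o["q"],(np.array([.4419,.1087,.14])-o["position"])*1e3)
E
```

```text
time: 1.1
position: [0.4435, -0.2411, 0.2463]
tool_rot: [0.773, 0.634, 0.0, -0.001]
ft_force: [0.3, 0.1, -0.1]
grip_width: 0.0226
grip_force: 0.0
[-0.175 -0.052  0.96 ] [-7.20007028e-01  3.60551797e-01  1.72326092e+00  6.17640108e-04
  1.05901584e+00 -5.23308809e-01] [  -1.55183858  349.79226295 -106.27021015]
```

```bash
python3 -m handwheel '{"hand":[0.25,0.25,0.25,0.25,0.25,0.25,0.25,0.25,0.25,0.25,0.25,0.25],"translation":[[0,30,0],[0,60,0],[0,90,0],[0,120,0],[0,150,0],[0,180,0],[0,215,0],[0,250,0],[0,285,0],[0,320,0],[-1,340,0],[-2,350,0]],"turn":[[-0.015,-0.004,0.08],[-0.03,-0.009,0.16],[-0.045,-0.013,0.24],[-0.06,-0.017,0.32],[-0.073,-0.022,0.4],[-0.088,-0.026,0.48],[-0.102,-0.03,0.56],[-0.117,-0.035,0.64],[-0.13,-0.04,0.72],[-0.146,-0.043,0.8],[-0.16,-0.048,0.88],[-0.175,-0.052,0.96]]}'
python3 -m handwheel '{"hand":[0.25,0.25,0.25,0.25,0.25,0.25,0.25],"translation":[[0,0,-25],[0,0,-55],[0,0,-85],[0,0,-115],[0,0,-135],[0,0,-143],[0,0,-143]],"turn":[[0,0,0],[0,0,0],[0,0,0],[0,0,0],[0,0,0],[0,0,0],[0,0,0]]}'
python3 - <<'E'
from h import *
o=robot.get_obs(); c=R.from_quat(o["tool_rot"]); g,d=goal([.0125,-.013],10,1); print((g*c.inv()).as_rotvec().round(3),(np.array([.4419,.1087,.0831])-o["position"])*1e3)
for n in("side","top"):
    p,D=camera(n); np.savez(f"/tmp/{n}1.npz",p=p,D=D)
a=np.load("/tmp/side1.npz")["p"][150:255,200:312]; b=np.load("/tmp/top1.npz")["p"][155:235,203:288]
f=lambda x:cv2.resize(x,(390,390*x.shape[0]//x.shape[1]),interpolation=cv2.INTER_CUBIC)
A,B=f(a),f(b); h=max(len(A),len(B)); q=np.zeros((h,790,3),np.uint8); q[:len(A),:390]=A; q[:len(B),400:]=B
cv2.imwrite("pics/c2.png",q[:,:,::-1])
E
```

```text
time: 2.1
position: [0.4403, 0.1089, 0.2464]
tool_rot: [0.39, 0.917, -0.033, 0.081]
ft_force: [-0.7, 0.3, 0.4]
grip_width: 0.0221
grip_force: 0.0
time: 2.68
position: [0.4397, 0.1061, 0.1018]
tool_rot: [0.393, 0.915, -0.035, 0.079]
ft_force: [0.2, 0.1, 0.8]
grip_width: 0.0218
grip_force: 0.0
[-0.    -0.003  0.006] [  2.23815664   2.57840287 -18.68919581]
```

View pics/c2.png

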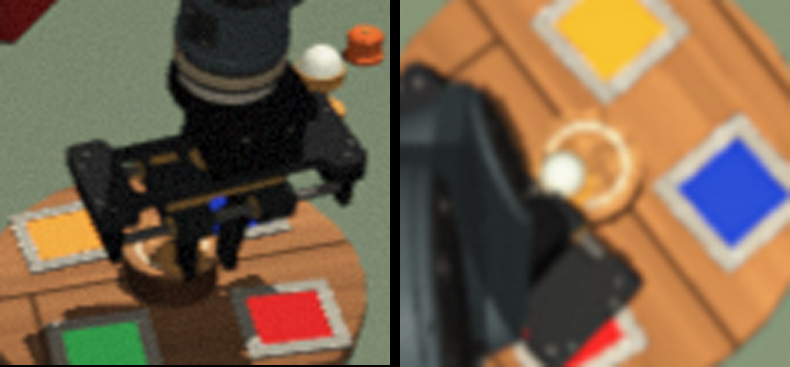

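```bash
python3 -m handwheel '{"hand":[0.25,0.25,0.25,0.25,0.25,0.25],"translation":[[2,2.5,-5],[2,2.5,-10],[2,2.5,-15],[2,2.5,-19],[2,2.5,-19],[2,2.5,-19]],"turn":[[0,0,0],[0,0,0],[0,0,0],[0,0,0],[0,0,0],[0,0,0]]}'
python3 - <<'E'
from h import *
o=robot.get_obs(); print((np.array([.4419,.1087,.0831])-o["position"])*1e3)
pr=np.load("/tmp/side1.npz"); P=cloud("side",pr["D"])
for u,v in((254,226),(265,223),(253,228),(266,225)): print(u,v,P[v,u].round(4))
for n in("side","top"):
    p,D=camera(n); P=cloud(n,D); k=P[(np.hypot(P[...,0]-.455,P[...,1]-.095)<.05)&(P[...,2]>.05)&(P[...,2]<.12)&(p.max(2)<70)]
    print(n,len(k), k[:,2].min() if len(k) else 0)
    try: print(measure(n,p,D,[.4715,.078])[4])
    except Exception as e: print(e)
E
```

```text
time: 3.28
position: [0.4427, 0.1088, 0.0844]
tool_rot: [0.393, 0.915, -0.034, 0.081]
ft_force: [0.1, 0.4, 0.4]
grip_width: 0.0216
grip_force: 0.0
[-0.79968866 -0.05781221 -1.26766759]
254 226 [0.448  0.1267 0.0988]
265 223 [0.4272 0.1052 0.0981]
253 228 [0.4514 0.1244 0.0898]
266 225 [0.4249 0.1039 0.0915]
side 201 0.05017932077423937
(np.float64(252.82978723404256), np.float64(148.72340425531914))
top 0 0
(np.float64(228.8736842105263), np.float64(187.68421052631578))
```

```bash
python3 -m handwheel '{"hand":[0.25,0.25,0.25,0.25,0.25,0.25,0.25,0.25,0.25,0.25],"translation":[[0.7,-1.4,-1],[2,-2.9,-1],[3.5,-4.3,-1],[4.8,-5.8,-1],[6.2,-7.2,-1],[7,-7.9,-1],[7.6,-8.6,-1],[8.3,-9.4,-1],[9,-10.1,-1],[9,-10.1,-1]],"turn":[[0,0,0],[0,0,0],[0,0,0],[0,0,0],[0,0,0],[0,0,0],[0,0,0],[0,0,0],[0,0,0],[0,0,0]]}'
python3 -m handwheel '{"hand":[0.25,0.25,0.25,0.25,0.25,0.25,0.25,0.25,0.25,0.25],"translation":[[0.7,-0.7,0],[1.4,-1.4,0],[2.1,-2.2,0],[2.8,-2.9,0],[3.5,-3.6,0],[4.2,-4.3,0],[4.9,-5.0,0],[5.5,-5.8,0],[5.5,-5.8,0],[5.5,-5.8,0]],"turn":[[0,0,0],[0,0,0],[0,0,0],[0,0,0],[0,0,0],[0,0,0],[0,0,0],[0,0,0],[0,0,0],[0,0,0]]}'
python3 - <<'E'
from h import *
for n in("side","top"):
    p,D=camera(n); np.savez(f"/tmp/{n}2.npz",p=p,D=D)
a=np.load("/tmp/side2.npz")["p"][150:255,200:312]; b=np.load("/tmp/top2.npz")["p"][155:235,203:288]
f=lambda x:cv2.resize(x,(390,390*x.shape[0]//x.shape[1]),interpolation=cv2.INTER_CUBIC)
A,B=f(a),f(b); h=max(len(A),len(B)); q=np.zeros((h,790,3),np.uint8); q[:len(A),:390]=A; q[:len(B),400:]=B
cv2.imwrite("pics/c3.png",q[:,:,::-1])
E
```

```text
time: 4.22
position: [0.4521, 0.0986, 0.0836]
tool_rot: [0.393, 0.915, -0.034, 0.081]
ft_force: [0.4, 0.2, -0.7]
grip_width: 0.0216
grip_force: 0.0
time: 5.05
position: [0.4576, 0.0928, 0.0836]
tool_rot: [0.393, 0.915, -0.034, 0.081]
ft_force: [0.1, 0.6, 0.0]
grip_width: 0.0217
grip_force: 0.3
```

View pics/c3.png

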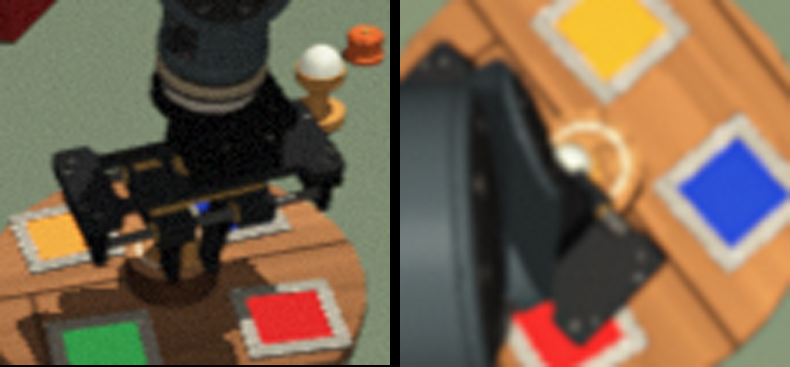

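```bash
python3 -m handwheel '{"hand":[0.25,0.25,0.25,0.25,0.25,0.25,0.25,0.25,0.25,0.25,0.25],"translation":[[0.7,-0.7,0],[1.4,-1.4,0],[2.1,-2.2,0],[2.8,-2.9,0],[3.5,-3.6,0],[4.2,-4.3,0],[4.8,-5.0,0],[5.4,-5.6,0],[6,-6.2,0],[6,-6.2,0],[6,-6.2,0]],"turn":[[0,0,0],[0,0,0],[0,0,0],[0,0,0],[0,0,0],[0,0,0],[0,0,0],[0,0,0],[0,0,0],[0,0,0],[0,0,0]]}'
python3 -m handwheel '{"hand":[0.25,0.25,0.25,0.25,0.25,0.25,0.25,0.25,0.25,0.25,0.25],"translation":[[-0.7,0.7,0],[-2.1,2.1,0],[-4,4,0],[-8,8,0],[-13,13,0],[-18,18,0],[-24,24,0],[-30,30,0],[-40,45,15],[-50,60,45],[-60,75,80]],"turn":[[0,0,0],[0,0,0],[0,0,0],[0,0,0],[0,0,0],[0,0,0],[0,0,0],[0,0,0],[0,0,0],[0,0,0],[0,0,0]]}'
python3 - <<'E'
from h import *
for n in("side","top"):
    p,D=camera(n); np.savez(f"/tmp/{n}3.npz",p=p,D=D)
a=np.load("/tmp/side3.npz")["p"][150:255,200:312]; b=np.load("/tmp/top3.npz")["p"][155:235,203:288]
f=lambda x:cv2.resize(x,(390,390*x.shape[0]//x.shape[1]),interpolation=cv2.INTER_CUBIC)
A,B=f(a),f(b); h=max(len(A),len(B)); q=np.zeros((h,790,3),np.uint8); q[:len(A),:390]=A; q[:len(B),400:]=B
cv2.imwrite("pics/c4.png",q[:,:,::-1])
E
```

```text
time: 6.07
position: [0.4635, 0.0866, 0.0836]
tool_rot: [0.393, 0.915, -0.034, 0.081]
ft_force: [-0.6, 0.0, -0.9]
grip_width: 0.0216
grip_force: 0.3
time: 6.98
position: [0.4008, 0.1622, 0.1628]
tool_rot: [0.393, 0.916, -0.035, 0.078]
ft_force: [1.4, -0.1, 0.2]
grip_width: 0.0221
grip_force: 0.0
```

View pics/c4.png

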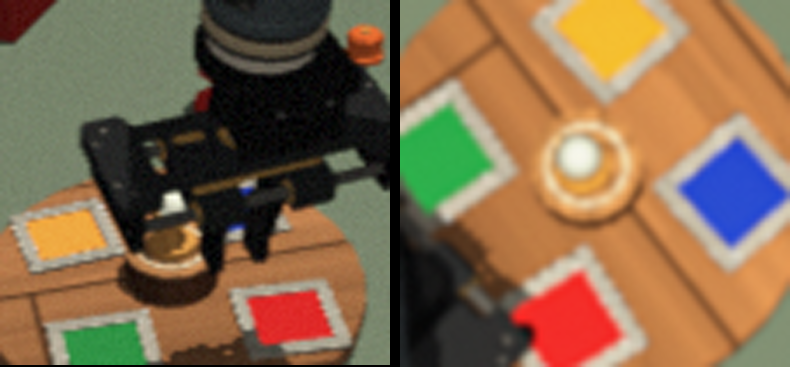

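The stand is upright and well inside the pad: the dome is at (578,157) in the crop, with the ring around it. I'll measure what offset is left.

Run:
```python
from h import *
for k in(0,3):
    z=np.load(f"/tmp/top{k}.npz"); p,D=z["p"],z["D"]; P=cloud("top",D); hsv=cv2.cvtColor(p,cv2.COLOR_RGB2HSV).astype(int)
    near=np.hypot(P[...,0]-.484,P[...,1]-.065)<.045
    m=near&(P[...,2]>.094)&(hsv[...,1]<90)&(hsv[...,2]>120); v,u=np.nonzero(m); s=plane("top",u.mean(),v.mean(),.104)
    w=near&(abs(P[...,2]-.06)<.008)&(hsv[...,1]<110)&(hsv[...,2]>150); v,u=np.nonzero(w)
    X=np.array([plane("top",a,b,.06)[:2] for a,b in zip(u,v)]); A=np.c_[2*X,np.ones(len(X))]; c=np.linalg.lstsq(A,(X**2).sum(1),rcond=None)[0]
    q=P[near&(abs(P[...,2]-.06)<.008)]; e=cv2.minEnclosingCircle(q[:,:2].astype(np.float32))[0]
    cup=P[near&(P[...,2]>.085)]; cc=cv2.minEnclosingCircle(cup[:,:2].astype(np.float32))
    print(k,"dome",s[:2].round(4),m.sum(),"ring",c[:2].round(4),"pad",np.round(e,4),"cup depth",cc)
    hb=near&(P[...,2]>.059)&(P[...,2]<.075)
```

```text
0 dome [0.4714 0.078 ] 71 ring [0.4846 0.0652] pad [0.484  0.0659] cup depth ((0.4720340371131897, 0.07813317328691483), 0.01634456403553486)
3 dome [0.4822 0.0684] 75 ring [0.4844 0.0655] pad [0.4846 0.0657] cup depth ((0.48162776231765747, 0.06852063536643982), 0.015821106731891632)
```

```bash
python3 -m handwheel '{"hand":[0.25,0.25,0.25,0.25,0.25,0.25,0.25,0.25,0.25,0.25,0.25],"translation":[[10,-15,-35],[20,-30,-65],[30,-45,-80],[36,-51,-80],[42,-57,-80],[47,-62,-80],[51,-66,-80],[54,-69,-80],[56,-71,-80],[57,-72,-80],[57,-72,-80]],"turn":[[0,0,0],[0,0,0],[0,0,0],[0,0,0],[0,0,0],[0,0,0],[0,0,0],[0,0,0],[0,0,0],[0,0,0],[0,0,0]]}'
python3 -m handwheel '{"hand":[0.25,0.25,0.25,0.25,0.25,0.25,0.25,0.25,0.25,0.25],"translation":[[0.7,-0.7,0],[1.4,-1.4,0],[2.1,-2.2,0],[2.8,-2.9,0],[3.5,-3.7,0],[4.2,-4.4,0],[4.9,-5.2,0],[5.4,-5.7,0],[5.4,-5.7,0],[5.4,-5.7,0]],"turn":[[0,0,0],[0,0,0],[0,0,0],[0,0,0],[0,0,0],[0,0,0],[0,0,0],[0,0,0],[0,0,0],[0,0,0]]}'
```

```text
time: 8.0
position: [0.4607, 0.0897, 0.084]
tool_rot: [0.393, 0.915, -0.034, 0.081]
ft_force: [-0.7, -0.9, -0.6]
grip_width: 0.0216
grip_force: 0.0
time: 8.83
position: [0.4657, 0.0839, 0.0835]
tool_rot: [0.393, 0.915, -0.034, 0.081]
ft_force: [0.2, 0.3, -0.8]
grip_width: 0.0218
grip_force: 0.4
```

```bash
python3 -m handwheel '{"hand":[0.25,0.25,0.25,0.25,0.25,0.25,0.25,0.25,0.25,0.25,0.25,0.25],"translation":[[-0.7,0.7,0],[-2.1,2.1,0],[-4,4,0],[-8,8,0],[-13,13,0],[-18,18,0],[-24,24,0],[-30,30,0],[-40,45,15],[-50,60,45],[-60,75,80],[-60,75,80]],"turn":[[0,0,0],[0,0,0],[0,0,0],[0,0,0],[0,0,0],[0,0,0],[0,0,0],[0,0,0],[0,0,0],[0,0,0],[0,0,0],[0,0,0]]}' | head -2
python3 - <<'E'
from h import *
p,D=camera("top"); P=cloud("top",D); hsv=cv2.cvtColor(p,cv2.COLOR_RGB2HSV).astype(int)
near=np.hypot(P[...,0]-.484,P[...,1]-.065)<.045
m=near&(P[...,2]>.094)&(hsv[...,1]<90)&(hsv[...,2]>120); v,u=np.nonzero(m); print(plane("top",u.mean(),v.mean(),.104))
cup=P[near&(P[...,2]>.085)]; print(cv2.minEnclosingCircle(cup[:,:2].astype(np.float32)))
cv2.imwrite("pics/c5.png",cv2.resize(p[155:235,203:288],None,fx=5,fy=5,interpolation=2)[:,:,::-1])
E
```

```text
time: 9.83
position: [0.4059, 0.1618, 0.1679]
[0.4846496  0.06552854 0.104     ]
((0.4841299057006836, 0.0651855394244194), 0.01595206931233406)
```

View pics/c5.png

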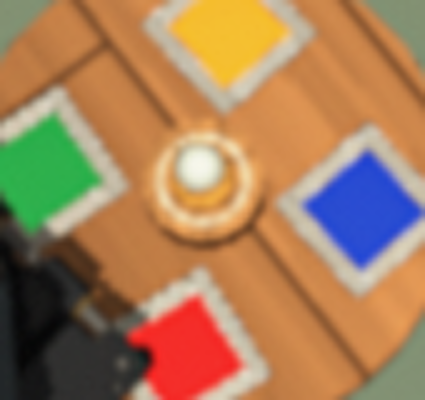

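The stand is upright at (0.4845, 0.0655), and the ring centre measures (0.4845, 0.0655). Its foot is inside the ring and the arm is clear.

```bash
python3 -c "
from rig import hand_in
print(hand_in())"
```

```text
the job is handed in; nothing more can be done
None
```

The lens stand is upright at the middle of the cork pad, measured within about 1 mm of the ring's centre, with the arm clear and the other things untouched; the job is handed in, but no verdict came back.

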